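Lay out the torque adapter kit and set it ready

TASK

Make up the torque adapter kit: take the chrome crowfoot adapter and the yellow sleeve from the sloping rack and the red L-shaped bracket from the mat, and lay each one flat, head end the right way, in the tray compartment of its shape. When all three lie in place, flip the orange ready lever fully over away from the robot; do not drop the parts, and leave the teal stopper and the other things where they are.

Things in the scene. Friction and masses are not known exactly. Their poses are not given: they have to be found in the camera images.
- crowfoot: Satin chrome crowfoot adapter, flat, 18 mm thick. Origin: on the underside, mid-width of the shank, near the centre of mass; x along it towards the head, z out of the top. Shank 24 mm wide, x=-65 to 27 mm; head 52 mm wide, x=25 to 70 mm, with an open jaw (20 mm gap) towards +x. Starts on the rack's 35 degree slope, head uphill, tail at the lip.
- crowfoot_head (a point): Middle of the crowfoot's head end, on the underside plane, 70 mm along x from its origin.
- sleeve: Yellow anodized adapter sleeve: round body 36 mm in diameter, x=-65 to 32 mm, then a rectangular flange (the head) 54 mm wide (y), 36 mm high, x=31 to 55 mm. Origin: on the underside plane, 18 mm below the body's axis, near the centre of mass; x along it towards the flange, z up. Starts on the rack's slope, flange uphill.
- sleeve_head (a point): Middle of the sleeve's flange end, on the underside plane, 55 mm along x from its origin.
- bracket: Red painted flat L-shaped steel reaction bracket, 18 mm thick, task part. Bar 30 mm wide from x=-80 to 70 mm; foot 30 mm wide (x=40 to 70) reaching sideways to y=+50 mm. Origin: on the underside, on the bar's centre line; z up. Starts flat on the mat at any of many yaws.
- bracket_head (a point): Outer corner of the bracket's foot, on the underside plane, at (70, 50, 0) mm from its origin.
- rack: Blue steel rack, fixed, 280 mm wide (y); origin centre of underside, open front at -x. Deck slopes up 35 deg from (x,z)=(-70,30) to (61,122) mm, 10 mm lip at its foot; places at y=-85, 0, 85, parted at the foot by 10 mm ribs; parts' origins at x=-16, z=68. A shelf overhangs: front edge x=17, underside z=176, fixed sockets on it to z=236: a vertical gripper hits it, come square to the slope.
- tray: Grey kit tray, fixed, plate 190 x 270 x 8 mm; black walls 5 mm thick, 13 mm above the plate; blue compartment floors. Origin centre of underside; x along all compartments towards their head ends, z up. Each compartment follows its part's outline with 4 mm clearance all round; no side walls from x=-34 to about +28 mm, to leave room for the fingers.
- bay_crowfoot (a point): Where the crowfoot's origin belongs: on the floor of the middle compartment (T-shaped), 8 mm above the mat; axes as the tray's.
- bay_crowfoot_head (a point): Where crowfoot_head belongs.
- bay_sleeve (a point): Where the sleeve's origin belongs: on the floor of the T-shaped compartment at the tray's -y side; axes as the tray's.
- bay_sleeve_head (a point): Where sleeve_head belongs.
- bay_bracket (a point): Where the bracket's origin belongs: on the floor of the L-shaped compartment at the tray's +y side; axes as the tray's.
- bay_bracket_head (a point): Where bracket_head belongs.
- ready_lever (a joint): Angle of the orange ready lever on a block beside the tray's +y side (80 mm lever, hinge along the tray's y): 0 = leaning 0.5 rad towards the tray's -x (not ready), 1.0 = leaning 0.5 rad towards +x (ready, at its stop). It stays where it is left.
- ready_lever_tip (a point): Tip of the orange ready lever.
- stopper: Teal plastic end stopper, 115 x 44 x 34 mm, on the third place of the rack, bystander; origin on its underside.
- block: Cast-iron reaction block, 70 x 90 x 65 mm high, bystander; origin at the centre of its underside.
- nut: Bronze knurled nut, 60 mm in diameter, 35 mm high, bystander; origin at the centre of its underside.
- socket_a: Satin chrome socket standing up, 44 mm in diameter, 70 mm high, bystander; origin at the centre of its underside.
- socket_b: Satin chrome socket standing up, 54 mm in diameter, 85 mm high, bystander; origin at the centre of its underside.
- master_weight: Brass weight with a knob, 70 mm in diameter, 80 mm high, bystander; origin at the centre of its underside.

How it is judged:
By the outcome, as a careful person would: the job done as asked, in the order asked, and still so for the second after the job is handed in, with the robot touching nothing.
It also fails if it takes over 72 s, if anything falls off the work surface, if the arm or the gripper's body presses on something with over 40 N, if the wrist force passes 120 N, or if a joint passes its speed limit or range.

ROBOT

A 6-joint arm with a two-finger parallel gripper is mounted at the origin on the work surface. World frame = base frame: x ahead of the robot, y to its left, z up, the work surface at z = 0. Lengths are in m, angles in rad, forces in N, time in s.
With the tool pointing down it reaches from about 0.325 to 0.9 m from the base axis. Payload 3.5 kg.
Tool frame: the origin (TCP) lies midway between the tips of the shut fingers; the grasp point (between the pads) lies 19 mm behind it; z points along the fingers, y is the line along which they close (so a half turn about z gives the same grasp; the last joint's range is limited). The gripper opens to 85 mm and grips with 20 to 120 N. Pads are 22 mm wide; open, the fingers measure 114 mm over their backs; the gripper's body (76 mm by 85 mm) begins 54 mm behind the grasp point. The pads swing forward as they close: fully open they stand 13 mm farther back than shut.
Start: joints at [-1.386, 0.276, -0.026, 1.268, 0, 1.467], TCP at [0.177, -0.599, 0.231] pointing down, gripper open.
Joint ranges: [-3.12, 3.12], [-0.85, 1.88], [-1.08, 1.24], [-1.95, 2.15], [-1.57, 1.53], [-3.14, 3.14]. Speed limits (rad/s): [2.57, 2.57, 3.14, 3.14, 3.14, 3.14].

INTERFACE

Orientations are given as a unit quaternion [x, y, z, w].
In Python, from cell import arm, snapshot, camera_params, job, spotter gives the robot as it stands.
- The arm moves only by the shell command python3 -m jog 'ROWS' [FORCE]. ROWS is JSON, a list of rows, each a list of 7 numbers: the turn, a rotation vector about the tool's x, y, z in degrees, then the shift along the tool's x, y, z in m, then the opening, from 0 (shut) to 1 (fully open). A call has 1 to 10 rows; each row is the pose to reach, as a shift and turn from the pose commanded when the call began, along the tool's axes at that moment; what a row does not reach only later rows make up. A row lasts 1/10 s, in which the tool goes at most 50 mm and 8.59 degrees, less where a joint would pass 70% of its speed; a pose out of reach is approached as far as the arm can. A call with a gripper value outside its range is refused whole. The fingers move at their own pace and stop on an object; FORCE is the grip in N (left out, the last holds). Time passes only in rows, so rows that repeat a pose let the fingers close. It gives the time, the measured TCP pose, the force, the opening and the grip force at its end, in the units of the state.
- arm.observe(): the state, without advancing time (a new reading comes with each control period).
- snapshot(name): name is "side" or "top" or "wrist"; returns (picture, depth): 400x640x3 uint8, blue, green, red; 400x640 float32, m along the optical axis (not along the pixel's ray), 0 where there is no reading.
- camera_params(name): a dict with "intrinsics" (3x3 intrinsics, pixels), "eye" and "rotation" of the camera in the world; the wrist camera has in their place "T_tool_cam" (4x4, takes a point from camera to tool coordinates, whose origin is the TCP and whose axes are the flange's). Camera axes: x right, y down, z forward; pixel columns grow to the right and rows downward; lengths in m; the calibration is good to about 2 mm. A picture is of the moment at which its call begins: read the wrist's pose just before it. camera_params takes no time and is no camera call.
- job.sign_off(): hands the job in; it is judged then, once.
Trained networks look in the newest picture that a camera, given by its name, has taken for a name from the list of things; names that differ only in an ending like _2 or _b are one class to them, and where a whole thing is asked for, a point or a joint stands for the part that bears it (a point fixed in the world has none). Each returns a list of dicts, best first, with "conf" (0 to 1); they miss things now and then, are a little off and sometimes report something else, mostly with a low value. They report only what shows in the picture. A call takes as long as a camera call.
- spotter.search_frame(label, camera): "at" ([column, row] as shares, 0 to 1, of the picture: columns of its width, rows of its height, amid what is visible of it).
- spotter.place_of(label, camera): "at" ([column, row] as shares, 0 to 1, of the picture: columns of its width, rows of its height: a listed point, or the origin of a listed thing).
The state is a dict: "clock": time; "q": joint angles; "joint_velocities": joint speeds; "tau": joint torques, N m; "tcp_pos": TCP position; "tcp_rot": TCP orientation; "ft_force": force on the tool from outside, world axes, zero at the start; "wrist_torque": the same for the moment, N m; "grip_width": finger opening in m; "gripper_force": force on a finger pad.
Only numpy, scipy, OpenCV 4.12 (cv2) and the standard library are available. Lean on these libraries where they do the work, as an engineer would, in place of code of your own. Each camera call takes 0.05 s, during which the arm holds its last target. There are 200 camera calls.

## Working session

There is one attempt and no reset: what is moved stays moved. The work goes in short steps, Python scripts to look and compute and a shell command to move; the robot and the scene stay as the last step left them, time stands still between calls to the robot, and variables do not carry over. Pictures are saved under pics/ and viewed, at most 10 in all, crops included, and the job is handed in when it is done.

```bash
ls; mkdir -p pics
cat > h.py <<'E'
import numpy as np, cv2
from cell import arm, snapshot, camera_params, job, spotter
from scipy.spatial.transform import Rotation as R
def cam(name):
    p=camera_params(name); K=np.array(p["intrinsics"])
    if name=="wrist":
        s=arm.observe(); T=np.eye(4); T[:3,:3]=R.from_quat(s["tcp_rot"]).as_matrix(); T[:3,3]=s["tcp_pos"]
        T=T@np.array(p["T_tool_cam"]); return K,T[:3,:3],T[:3,3]
    Rm=np.array(p["rotation"]); Rm=Rm if Rm.shape==(3,3) else R.from_quat(Rm).as_matrix()
    return K,Rm,np.array(p["eye"])
def ray(c,uv): 
    K,Rm,e=c; return Rm@np.linalg.solve(K,[uv[0],uv[1],1.0])
def atz(c,uv,z):
    d=ray(c,uv); return c[2]+d*(z-c[2][2])/d[2]
def cloud(c,dep):
    K,Rm,e=c; v,u=np.indices(dep.shape); P=np.stack([(u-K[0,2])/K[0,0]*dep,(v-K[1,2])/K[1,1]*dep,dep],-1)
    return P@Rm.T+e
E
python3 - <<'E'
from h import *
for n in("top","side"):
    c=cam(n); im,d=snapshot(n); cv2.imwrite(f"pics/{n}0.png",im); np.savez(f"{n}0.npz",im=im,d=d); P=cloud(c,d)
    print(n,c[2].round(3),c[1].round(2).tolist())
    for l in ["crowfoot","crowfoot_head","sleeve","sleeve_head","bracket","bracket_head","rack","tray","bay_crowfoot","bay_crowfoot_head","bay_sleeve","bay_sleeve_head","bay_bracket","bay_bracket_head","ready_lever_tip","stopper"]:
        for r in spotter.place_of(l,n)[:2]:
            u,v=r["at"][0]*640,r["at"][1]*400
            print(l,round(r["conf"],2),round(u),round(v),P[min(int(v),399),min(int(u),639)].round(3), atz(c,(u,v),.008).round(3))
print(arm.observe())
print(camera_params("wrist"))
E
```

```text
pics
top [ 0.327 -0.029  1.377] [[0.02, -0.98, 0.2], [-1.0, -0.02, 0.02], [-0.02, -0.2, -0.98]]
crowfoot 0.83 230 225 [0.521 0.23  0.084] [0.532 0.243 0.008]
crowfoot_head 0.7 218 205 [0.57  0.257 0.107] [0.588 0.278 0.008]
crowfoot_head 0.22 386 214 [ 0.572 -0.187  0.007] [ 0.571 -0.187  0.008]
sleeve 0.94 262 218 [0.54  0.145 0.106] [0.555 0.156 0.008]
sleeve 0.37 308 266 [0.424 0.024 0.013] [0.424 0.024 0.008]
sleeve_head 0.58 254 199 [0.588 0.168 0.101] [0.606 0.181 0.008]
sleeve_head 0.39 408 229 [ 0.531 -0.244  0.008] [ 0.531 -0.246  0.008]
bracket 0.66 309 266 [0.424 0.024 0.013] [0.425 0.022 0.008]
bracket_head 0.74 311 197 [0.613 0.02  0.034] [0.617 0.02  0.008]
bracket_head 0.68 333 246 [ 0.482 -0.039  0.014] [ 0.481 -0.042  0.008]
rack 0.9 234 222 [0.535 0.22  0.069] [0.542 0.232 0.008]
tray 0.9 407 228 [ 0.537 -0.241  0.007] [ 0.534 -0.244  0.008]
tray 0.54 427 214 [ 0.573 -0.296  0.014] [ 0.573 -0.299  0.008]
bay_crowfoot 0.64 408 228 [ 0.534 -0.247  0.007] [ 0.533 -0.247  0.008]
bay_crowfoot 0.57 261 217 [0.541 0.147 0.103] [0.557 0.158 0.008]
bay_crowfoot_head 0.67 426
[... 3098 characters left out ...]
rce': array([ 0.36785122, -0.46522381,  0.35831483]), 'wrist_torque': array([-0.03733571, -0.02970801, -0.01304064]), 'gripper_force': 0.0, 'grip_width': 0.08543850037422758}
{'intrinsics': array([[299.82475761,   0.        , 323.45787747],
       [  0.        , 299.82475761, 197.19875874],
       [  0.        ,   0.        ,   1.        ]]), 'T_tool_cam': array([[-8.73734207e-04, -9.52668977e-01, -3.04008316e-01,
         7.69183961e-02],
       [ 9.99998743e-01, -1.23453903e-03,  9.94623852e-04,
         6.13601655e-04],
       [-1.32285742e-03, -3.04007065e-01,  9.52668859e-01,
        -1.42398168e-01],
       [ 0.00000000e+00,  0.00000000e+00,  0.00000000e+00,
         1.00000000e+00]])}
```

Run:
```python
import cv2
a=cv2.imread("pics/top0.png");cv2.imwrite("pics/top0b.png",cv2.resize(a[130:330,150:470],(800,500),interpolation=cv2.INTER_CUBIC))
a=cv2.imread("pics/side0.png");cv2.imwrite("pics/side0b.png",cv2.resize(a[120:400,190:470],(600,600),interpolation=cv2.INTER_CUBIC))
```

```text
(no output)
```

View pics/top0b.png

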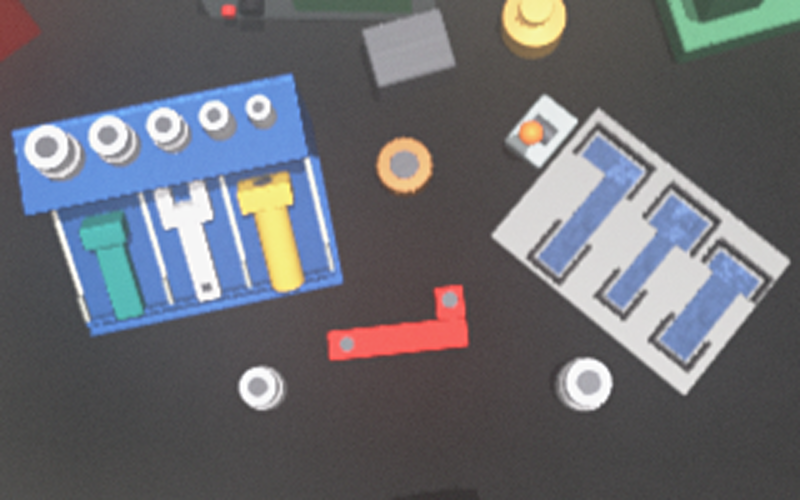

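View pics/side0b.png

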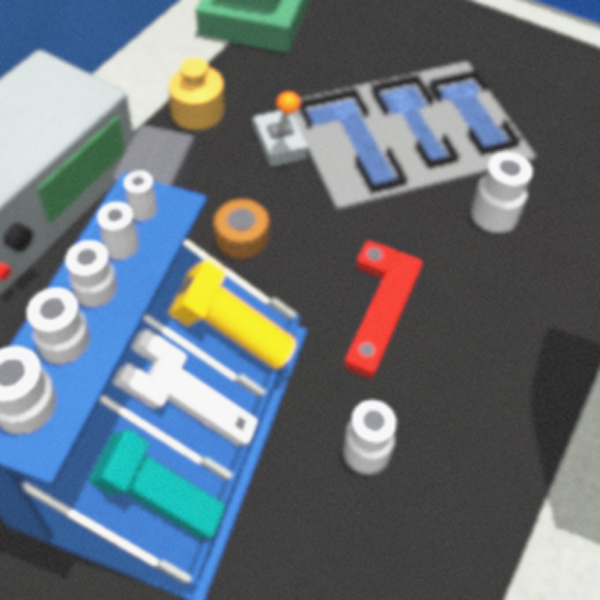

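The top crop shows the blue rack at upper left: teal at (115,265), chrome crowfoot at (190,240), yellow sleeve at (272,235). The red L is at (400,325), and the tray at (640,250) has its heads up-right with the orange lever at (530,132). The side crop shows the same layout. I'll take a closer look with the wrist camera, tool x along −tray x.

```bash
cat >> h.py <<'E'
def rotm(yaw,tilt=0):
    """tool x along -heading(yaw), z down; tilt: tool z leans toward heading (deg)"""
    return R.from_euler('z',yaw+180,degrees=True)*R.from_euler('x',180,degrees=True)*R.from_euler('y',-tilt,degrees=True)
def rel(*targets):
    s=arm.observe(); p=np.array(s["tcp_pos"]); r=R.from_quat(s["tcp_rot"])
    print("t=%.1f"%s["clock"],p.round(4),r.as_matrix()[:,0].round(3),r.as_matrix()[:,2].round(3))
    for pos,rt in targets:
        rv=(r.inv()*rt).as_rotvec(degrees=True); sh=r.inv().apply(np.array(pos)-p)
        print(rv.round(2).tolist(),sh.round(4).tolist(),"rows",round(max(np.linalg.norm(rv)/8.59,np.linalg.norm(sh)/.05),1))
E
python3 - <<'E'
from h import *
print(rotm(11,35).as_matrix().round(2))
rel(([.53,-.24,.22],rotm(-40)))
E
```

```text
[[-0.8  -0.19  0.56]
 [-0.16  0.98  0.11]
 [-0.57  0.   -0.82]]
t=1.7 [ 0.1774 -0.5993  0.2313] [0.959 0.284 0.   ] [ 0.  0. -1.]
[-0.0, -0.0, -123.51] [0.4401, -0.2444, 0.0113] rows 14.4
```

```bash
python3 -m jog '[[0,0,-123.5,0.44,-0.244,0.011,1],[0,0,-123.5,0.44,-0.244,0.011,1],[0,0,-123.5,0.44,-0.244,0.011,1],[0,0,-123.5,0.44,-0.244,0.011,1],[0,0,-123.5,0.44,-0.244,0.011,1],[0,0,-123.5,0.44,-0.244,0.011,1],[0,0,-123.5,0.44,-0.244,0.011,1],[0,0,-123.5,0.44,-0.244,0.011,1],[0,0,-123.5,0.44,-0.244,0.011,1],[0,0,-123.5,0.44,-0.244,0.011,1]]'
python3 - <<'E'
from h import *
rel(([.53,-.24,.22],rotm(-40)))
E
```

```text
clock: 2.7
tcp_pos: [0.5291, -0.2411, 0.2206]
tcp_rot: [0.624, 0.781, -0.0, 0.0]
ft_force: [0.0, -0.6, -0.1]
grip_width: 0.0855
gripper_force: 0.0
t=2.7 [ 0.5291 -0.2411  0.2206] [-0.221  0.975 -0.001] [ 0.001 -0.    -1.   ]
[0.02, 0.04, -37.21] [0.0009, 0.0012, 0.0006] rows 4.3
```

```bash
python3 -m jog '[[0,0,-37.2,0,0,0,1],[0,0,-37.2,0,0,0,1],[0,0,-37.2,0,0,0,1],[0,0,-37.2,0,0,0,1],[0,0,-37.2,0,0,0,1],[0,0,-37.2,0,0,0,1]]'
python3 - <<'E'
from h import *
n="wrist"
c=cam(n); im,d=snapshot(n); cv2.imwrite(f"pics/w1.png",im); np.savez("w1.npz",im=im,d=d,K=c[0],R=c[1],e=c[2]); P=cloud(c,d)
print(c[2])
for l in ["tray","bay_crowfoot","bay_crowfoot_head","bay_sleeve","bay_sleeve_head","bay_bracket","bay_bracket_head","ready_lever_tip"]:
        for r in spotter.place_of(l,n)[:2]:
            u,v=r["at"][0]*640,r["at"][1]*400
            print(l,round(r["conf"],2),round(u),round(v),P[min(int(v),399),min(int(u),639)].round(3), atz(c,(u,v),.008).round(4))
E
```

```text
clock: 3.3
tcp_pos: [0.5278, -0.2427, 0.2204]
tcp_rot: [0.345, 0.939, -0.0, 0.0]
ft_force: [0.9, -0.2, -0.1]
grip_width: 0.0855
gripper_force: 0.0
[ 0.46802711 -0.19317259  0.36282798]
tray 0.64 327 166 [ 0.526 -0.239  0.009] [ 0.5269 -0.2389  0.008 ]
bay_crowfoot 0.81 317 170 [ 0.521 -0.251  0.008] [ 0.5221 -0.2505  0.008 ]
bay_crowfoot_head 0.65 317 224 [ 0.576 -0.296  0.009] [ 0.5765 -0.2963  0.008 ]
bay_sleeve 0.67 247 173 [ 0.471 -0.317  0.01 ] [ 0.4713 -0.3175  0.008 ]
bay_sleeve_head 0.71 256 212 [ 0.513 -0.345  0.009] [ 0.5138 -0.3451  0.008 ]
bay_bracket 0.57 379 172 [ 0.572 -0.194  0.009] [ 0.573  -0.1946  0.008 ]
bay_bracket_head 0.71 419 221 [ 0.657 -0.194  0.007] [ 0.6571 -0.1943  0.008 ]
ready_lever_tip 0.93 509 190 [ 0.632 -0.117  0.107] [ 0.6959 -0.0869  0.008 ]
ready_lever_tip 0.74 517 252 [ 0.749 -0.129  0.039] [ 0.7777 -0.1222  0.008 ]
```

View pics/w1.png

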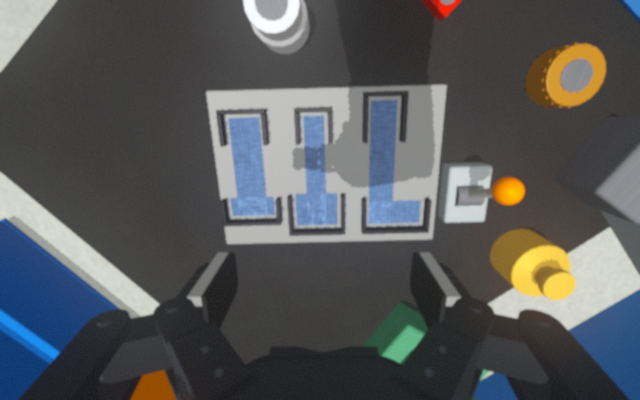

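The view shows the tray at (205-447, 85-243), heads down; bays sleeve (247,168), crowfoot (316,168), bracket (390,160); the lever ball at (509,190). I'll fit the floor outlines next.

```bash
cat >> h.py <<'E'
from scipy.optimize import minimize
def rect(x0,x1,y0,y1): return np.array([[x0,y0],[x1,y0],[x1,y1],[x0,y1]])/1000.
def proj(c,P):
    K,Rm,e=c; q=(np.asarray(P)-e)@Rm@K.T; return q[:,:2]/q[:,2:]
S=4
def draw(c,polys,pose,z,shape=(400,640)):
    m=np.zeros((shape[0]*S,shape[1]*S),np.uint8); a=pose[2]; M=np.array([[np.cos(a),-np.sin(a)],[np.sin(a),np.cos(a)]])
    for p in polys:
        w=np.c_[p@M.T+pose[:2],np.full(len(p),z)]
        cv2.fillPoly(m,[np.round((proj(c,w)+.5)*S).astype(int)],255)
    return m
def fit(mask,render,x0,d=(.004,.004,.03)):
    big=cv2.resize(mask,None,fx=S,fy=S,interpolation=cv2.INTER_LINEAR)>127
    f=lambda x:1-(lambda r:(big&r).sum()/max((big|r).sum(),1))(render(x)>127)
    sim=np.vstack([x0]+[np.array(x0)+np.eye(3)[i]*d[i] for i in range(3)])
    r=minimize(f,x0,method="Nelder-Mead",options=dict(initial_simplex=sim,xatol=1e-4,fatol=1e-4,maxfev=200)); return r.x,1-r.fun
def load(f):
    z=np.load(f); return (z["K"],z["R"],z["e"]),z["im"],z["d"]
E
cat > tray.py <<'E'
from h import *
c,im,d=load("w1.npz"); hsv=cv2.cvtColor(im,cv2.COLOR_BGR2HSV)
m=((hsv[...,0]>95)&(hsv[...,0]<130)&(hsv[...,1]>70)).astype(np.uint8)*255
B={"crowfoot":([rect(-69,31,-16,16),rect(21,74,-30,30)],(.522,-.2505)),
 "sleeve":([rect(-69,36,-22,22),rect(27,59,-31,31)],(.471,-.315)),
 "bracket":([rect(-84,74,-19,19),rect(36,74,-19,54)],(.573,-.194))}
gap=[rect(-34,28,-150,150)]
for k,(po,x0) in B.items():
    ren=lambda x:draw(c,po,x,.008)&(draw(c,po,x,.021)|draw(c,gap,x,.021))
    g=(cv2.dilate(draw(c,po,(*x0,-.7),.008),np.ones((60,60)))>0)[::S,::S]
    x,i=fit(m*g,ren,(*x0,-.7)); print(k,x[:2].round(4),np.degrees(x[2]).round(2),"iou",round(i,3))
# plate
E
python3 tray.py
python3 - <<'E'
from h import *
c,im,d=load("w1.npz"); hsv=cv2.cvtColor(im,cv2.COLOR_BGR2HSV); P=cloud(c,d)
m=(hsv[...,0]>5)&(hsv[...,0]<18)&(hsv[...,1]>180)&(P[...,2]>.08); m[:,:480]=0;m[:,540:]=0;m[230:]=0
print(m.sum(),P[m].mean(0),P[m].max(0))
print("floor z",np.median(P[150:160,240:255,2]),np.median(P[70:80,330:350,2]))
E
```

```text
crowfoot [ 0.5258 -0.2547] -39.68 iou 0.68
sleeve [ 0.4745 -0.3178] -40.46 iou 0.745
bracket [ 0.5717 -0.1919] -38.88 iou 0.741
228 [ 0.62983552 -0.1188735   0.10099296] [ 0.6494222  -0.10318427  0.36282798]
floor z 0.008544623286223657 0.0006619897267869379
```

```bash
cat >> tray.py <<'E'
    b=ren(x) if 0 else None
E
python3 - <<'E'
from h import *
c,im,d=load("w1.npz"); hsv=cv2.cvtColor(im,cv2.COLOR_BGR2HSV)
m=((hsv[...,0]>95)&(hsv[...,0]<130)&(hsv[...,1]>70)).astype(np.uint8)*255
big=cv2.resize(im,None,fx=4,fy=4,interpolation=cv2.INTER_CUBIC)
def o(po,x):
    for z,col in((.008,(0,255,0)),(.021,(0,0,255))):
        k,_=cv2.findContours(draw(c,po,x,z),0,2); cv2.drawContours(big,k,-1,col,2)
o([rect(-69,31,-16,16),rect(21,74,-30,30)],(.5258,-.2547,-.6926))
o([rect(-69,36,-22,22),rect(27,59,-31,31)],(.4745,-.3178,-.706))
o([rect(-84,74,-19,19),rect(36,74,-19,54)],(.5717,-.1919,-.679))
mm=cv2.cvtColor(cv2.resize(m,None,fx=4,fy=4),8)
r=np.s_[340:980,800:1800]
cv2.imwrite("pics/o1.png",cv2.resize(np.vstack([big[r],mm[r]])[:,:],(469,600)) if 0 else cv2.resize(big[r],(800,512)))
print(m[85:243,205:447].mean())
E
```

```text
61.28243017051993
```

View pics/o1.png

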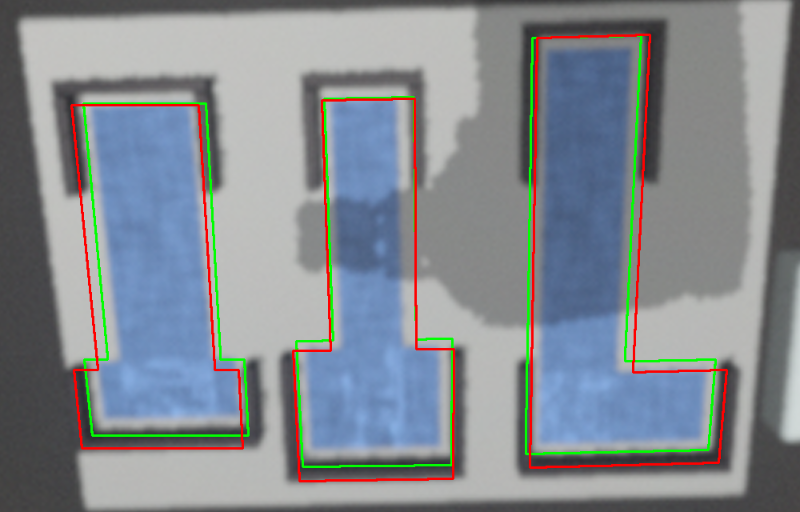

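The blue floors are the parts' own outlines without the clearance. I'll refit with that.

```bash
cat > tray.py <<'E'
from h import *
c,im,d=load("w1.npz"); hsv=cv2.cvtColor(im,cv2.COLOR_BGR2HSV)
m=((hsv[...,0]>95)&(hsv[...,0]<130)&(hsv[...,1]>70)).astype(np.uint8)*255
B={"crowfoot":([rect(-65,27,-12,12),rect(25,70,-26,26)],(.522,-.2505)),
 "sleeve":([rect(-65,32,-18,18),rect(31,55,-27,27)],(.471,-.315)),
 "bracket":([rect(-80,70,-15,15),rect(40,70,-15,50)],(.573,-.194))}
for k,(po,x0) in B.items():
    g=(cv2.dilate(draw(c,po,(*x0,-.7),.008),np.ones((60,60)))>0)[::S,::S]
    x,i=fit(m*g,lambda x:draw(c,po,x,.008),(*x0,-.7)); print(k,x[:2].round(4),np.degrees(x[2]).round(2),"iou",round(i,3))
E
python3 tray.py
python3 - <<'E'
from h import *
rel(([.46,.17,.25],rotm(11,10)),([.40,.14,.26],rotm(11,20)))
E
```

```text
crowfoot [ 0.5229 -0.2537] -38.4 iou 0.908
sleeve [ 0.4717 -0.3155] -39.0 iou 0.933
bracket [ 0.572  -0.1907] -39.06 iou 0.937
t=3.8 [ 0.5277 -0.2428  0.2204] [-0.762  0.648  0.   ] [-0.  0. -1.]
[-4.48, -9.32, -51.25] [0.319, 0.2705, -0.0296] rows 8.4
[-8.97, -18.64, -50.84] [0.3453, 0.2088, -0.0396] rows 8.1
```

```bash
python3 -m jog '[[-4.5,-9.3,-51.2,0.319,0.27,-0.06,1],[-4.5,-9.3,-51.2,0.319,0.27,-0.06,1],[-4.5,-9.3,-51.2,0.319,0.27,-0.06,1],[-4.5,-9.3,-51.2,0.319,0.27,-0.06,1],[-4.5,-9.3,-51.2,0.319,0.27,-0.06,1],[-4.5,-9.3,-51.2,0.319,0.27,-0.06,1],[-4.5,-9.3,-51.2,0.319,0.27,-0.06,1],[-4.5,-9.3,-51.2,0.319,0.27,-0.06,1],[-4.5,-9.3,-51.2,0.319,0.27,-0.06,1],[-4.5,-9.3,-51.2,0.319,0.27,-0.06,1]]'
python3 - <<'E'
from h import *
n="wrist"; rel()
c=cam(n); im,d=snapshot(n); cv2.imwrite(f"pics/w2.png",im); np.savez("w2.npz",im=im,d=d,K=c[0],R=c[1],e=c[2]); P=cloud(c,d)
print(c[2],c[1].round(2).tolist())
for l in ["crowfoot","crowfoot_head","sleeve","sleeve_head","bracket","bracket_head","rack","stopper"]:
        for r in spotter.place_of(l,n)[:1]:
            u,v=r["at"][0]*640,r["at"][1]*400
            print(l,round(r["conf"],2),round(u),round(v),P[min(int(v),399),min(int(u),639)].round(3), atz(c,(u,v),.018).round(4))
E
```

```text
clock: 4.75
tcp_pos: [0.4592, 0.1723, 0.2813]
tcp_rot: [-0.098, 0.991, 0.009, 0.087]
ft_force: [0.1, -0.0, -0.6]
grip_width: 0.0858
gripper_force: 0.0
t=4.8 [0.4592 0.1723 0.2813] [-0.966 -0.192 -0.175] [ 0.172  0.035 -0.985]
[0.35910531 0.15150978 0.40792642] [[-0.19, 0.87, 0.46], [0.98, 0.17, 0.09], [-0.0, 0.47, -0.89]]
crowfoot 0.71 362 198 [0.518 0.23  0.085] [0.5509 0.2471 0.018 ]
crowfoot_head 0.56 367 254 [0.582 0.25  0.107] [0.6484 0.2803 0.018 ]
sleeve 0.97 298 200 [0.527 0.154 0.099] [0.5718 0.1555 0.018 ]
sleeve_head 0.68 296 242 [0.567 0.16  0.127] [0.648  0.1646 0.018 ]
bracket 0.97 209 74 [0.422 0.022 0.018] [0.4224 0.0223 0.018 ]
bracket_head 0.7 156 111 [ 0.479 -0.044  0.018] [ 0.4796 -0.0432  0.018 ]
rack 0.9 355 187 [0.509 0.219 0.074] [0.5347 0.2323 0.018 ]
stopper 0.78 429 193 [0.494 0.306 0.086] [0.5235 0.3406 0.018 ]
```

View pics/w2.png

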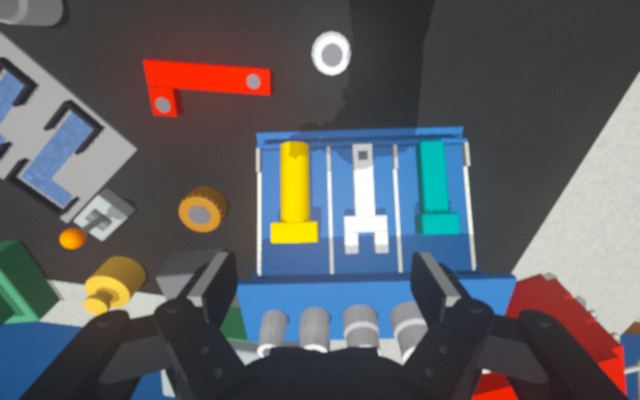

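The wrist view shows the sleeve at (295,195), crowfoot (364,198), stopper (435,190), and the red L at (145-270, 60-117).

```bash
cat > rack.py <<'E'
from h import *
c,im,d=load("w2.npz"); hsv=cv2.cvtColor(im,cv2.COLOR_BGR2HSV); P=cloud(c,d); H,Sa,V=[hsv[...,i].astype(int) for i in range(3)]
red=(((H<6)|(H>174))&(Sa>150)).astype(np.uint8)*255; red[140:]=0; red[:,300:]=0
# fill grey hole discs
k,_=cv2.findContours(red,0,2); k=max(k,key=cv2.contourArea); red[:]=0; cv2.drawContours(red,[k],-1,255,-1)
x,i=fit(red,lambda x:draw(c,[rect(-80,70,-15,15),rect(40,70,-15,50)],x,.018),(.425,.02,np.radians(-84))); print("bracket",x[:2].round(4),np.degrees(x[2]).round(2),i.round(3))
box=np.zeros_like(red,bool); box[140:250,262:465]=1
blue=(H>95)&(H<130)&(Sa>120)&box&(P[...,2]>.045)&(P[...,2]<.112)
Q=P[blue]
for _ in range(4):
    m=Q.mean(0); n=np.linalg.svd(Q-m,full_matrices=False)[2][2]; n*=np.sign(n[2]); r=(Q-m)@n; Q=Q[abs(r)<max(.003,1.5*r.std())] if _<3 else Q
print("n",n.round(3),"slope",np.degrees(np.arccos(n[2])).round(2),"yaw",np.degrees(np.arctan2(-n[1],-n[0])).round(2),len(Q),r.std())
up=np.array([-n[0]*n[2],-n[1]*n[2],n[0]**2+n[1]**2]); up/=np.linalg.norm(up); left=np.cross(n,up)
h=(P-m)@n; A=(P-m)@up; L=(P-m)@left
grey=(Sa<60)&(V>120)&box&(h>.011)&(h<.03); grey[:,:335]=0; grey[:,:]&=(np.arange(640)<395)[None]
yel=(H>15)&(H<35)&(Sa>120)&box&(h>.006)
for nm,mk in(("crow",grey),("sleeve",yel)):
    a,l,hh=A[mk],L[mk],h[mk]; print(nm,mk.sum(),"up range",np.percentile(a,[.5,99.5]).round(4),"h",np.percentile(hh,[50,98]).round(4))
    for lo,hi in((.01,.03),(.03,.05),(.05,.07),(.07,.09)):
        s=(a-a.min()>lo)&(a-a.min()<hi); print("  l mid/width",((l[s].max()+l[s].min())/2).round(4),np.ptp(l[s]).round(4),l[s].mean().round(4))
    t=np.percentile(a,.5); lm=np.median(l[(a-a.min()<.08)]); o=m+up*(t+.065)+left*lm; print("  origin",o.round(4),"head end at",(np.percentile(a,99.5)-t).round(4))
print("up",up.round(4),"left",left.round(4),"n",n.round(4),"m",m.round(4))
E
python3 rack.py
```

```text
bracket [0.426  0.0168] -82.99 0.897
n [-0.558 -0.128  0.82 ] slope 34.95 yaw 12.89 7262 0.0007822235669386508
crow 2571 up range [-0.0767  0.0528] h [0.0179 0.0195]
  l mid/width 0.0027 0.0528 -0.012
  l mid/width -0.0116 0.024 -0.0119
  l mid/width -0.0117 0.0239 -0.012
  l mid/width -0.0115 0.0242 -0.0115
  origin [0.5253 0.235  0.0675] head end at 0.1294
sleeve 3154 up range [-0.076  0.042] h [0.0348 0.0373]
  l mid/width -0.0957 0.0326 -0.0952
  l mid/width -0.0958 0.0328 -0.095
  l mid/width -0.0961 0.0327 -0.0952
  l mid/width -0.0962 0.0325 -0.0955
  origin [0.5444 0.1542 0.0679] head end at 0.118
up [0.799  0.1829 0.5728] left [-0.2231  0.9748 -0.    ] n [-0.5584 -0.1278  0.8197] m [0.532  0.2487 0.0742]
```

```bash
cat >> h.py <<'E'
up=np.array([.799,.1829,.5728]); left=np.array([-.2231,.9748,0]); nn=np.array([-.5584,-.1278,.8197]); m0=np.array([.532,.2487,.0742])
crow=m0-up*.0122-left*.0118; sleeve=m0-up*.0115-left*.0955
RK=rotm(12.9,35)
E
python3 - <<'E'
from h import *
print(RK.as_matrix().round(3),crow,sleeve)
rel((crow+nn*.09,RK),(crow+nn*.0025,RK))
E
```

```text
[[-0.798 -0.223  0.559]
 [-0.183  0.975  0.128]
 [-0.574  0.    -0.819]] [0.52488478 0.23496598 0.06721184] [0.54411755 0.15350325 0.0676128 ]
t=5.2 [0.4598 0.1686 0.2801] [-0.967 -0.186 -0.173] [ 0.17   0.033 -0.985]
[-0.76, -25.03, -1.9] [-0.0005, 0.051, 0.1414] rows 3.0
[-0.76, -25.03, -1.9] [-0.0374, 0.0527, 0.2207] rows 4.6
```

```bash
python3 -m jog '[[-0.8,-25,-1.9,0,0.051,0.141,0.6],[-0.8,-25,-1.9,0,0.051,0.141,0.6],[-0.8,-25,-1.9,0,0.051,0.141,0.6],[-0.8,-25,-1.9,0,0.051,0.141,0.6],[-0.8,-25,-1.9,0,0.051,0.141,0.6],[-0.8,-25,-1.9,0,0.051,0.141,0.6],[-0.8,-25,-1.9,0,0.051,0.141,0.6]]' 80
python3 - <<'E'
from h import *
rel((crow+nn*.0025,RK))
c=cam("wrist"); im,d=snapshot("wrist"); cv2.imwrite("pics/w3.png",im)
E
```

```text
clock: 5.9
tcp_pos: [0.4783, 0.2254, 0.1463]
tcp_rot: [-0.107, 0.947, 0.035, 0.302]
ft_force: [1.9, 0.4, 1.0]
grip_width: 0.0512
gripper_force: 0.0
t=5.9 [0.4783 0.2254 0.1463] [-0.795 -0.182 -0.579] [ 0.564  0.131 -0.815]
[0.1, 0.38, -0.0] [0.007, -0.0012, 0.0895] rows 1.8
```

View pics/w3.png

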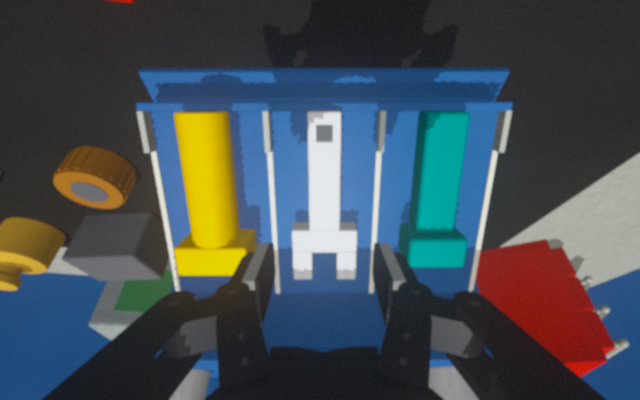

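The crowfoot at (324,180) sits centred between the fingers and the ribs, head downward in the picture. Descending square to the slope and gripping.

```bash
python3 -m jog '[[0,0,0,0,0,0.03,0.6],[0,0,0,0,0,0.06,0.6],[0,0,0,0,0,0.08,0.6],[0,0,0,0,0,0.087,0.6],[0,0,0,0,0,0.087,0.6],[0,0,0,0,0,0.087,0.6]]' 80
python3 - <<'E'
from h import *
rel((crow+nn*.0025,RK))
E
```

```text
clock: 6.55
tcp_pos: [0.5243, 0.2361, 0.0723]
tcp_rot: [-0.108, 0.947, 0.035, 0.3]
ft_force: [0.6, -0.7, -1.6]
grip_width: 0.0511
gripper_force: 0.0
t=6.5 [0.5243 0.2361 0.0723] [-0.797 -0.183 -0.576] [ 0.561  0.13  -0.818]
[0.1, 0.15, 0.04] [0.0026, -0.0012, 0.0018] rows 0.1
```

```bash
python3 -m jog '[[0,0,0,0.001,0,0.001,0],[0,0,0,0.001,0,0.001,0],[0,0,0,0.001,0,0.001,0],[0,0,0,0.001,0,0.001,0],[0,0,0,0.001,0,0.001,0],[0,0,0,0.001,0,0.001,0]]' 80
python3 - <<'E'
from h import *
s=arm.observe(); p=np.array(s["tcp_pos"])-crow; print("grasp at part x",p@up,"y",p@left,"h",p@nn, R.from_quat(s["tcp_rot"]).as_matrix()[:,2])
E
```

```text
clock: 7.15
tcp_pos: [0.5222, 0.2359, 0.0702]
tcp_rot: [-0.108, 0.947, 0.035, 0.3]
ft_force: [-5.6, -0.4, 7.5]
grip_width: 0.0221
gripper_force: 78.7
grasp at part x -0.0002674070655676668 y 0.0015355646804122993 h 0.003823262457455986 [ 0.56001283  0.1306632  -0.81811537]
```

```bash
python3 -m jog '[[0,0,0,0,0,-0.01,0],[0,0,0,0,0,-0.035,0],[0,0,0,0,0,-0.07,0],[0,0,0,0,0,-0.1,0],[0,0,0,0,0,-0.12,0],[0,0,0,0,0,-0.12,0]]'
cat >> h.py <<'E'
TY=-38.9
bay={"crowfoot":(.5229,-.2537),"sleeve":(.4717,-.3155),"bracket":(.572,-.1907)}
def at(name,h,dx=0,dy=0):
    """TCP h above bay floor; part held at part coords (dx,dy)"""
    a=np.radians(TY); b=bay[name]; return [b[0]+np.cos(a)*dx-np.sin(a)*dy,b[1]+np.sin(a)*dx+np.cos(a)*dy,.008+h],rotm(TY)
E
python3 - <<'E'
from h import *
rel(at("crowfoot",.15),at("crowfoot",.07))
E
```

```text
clock: 7.75
tcp_pos: [0.454, 0.22, 0.1692]
tcp_rot: [-0.108, 0.947, 0.035, 0.3]
ft_force: [0.1, 0.9, -3.2]
grip_width: 0.0225
gripper_force: 80.0
t=7.8 [0.454  0.22   0.1692] [-0.797 -0.184 -0.576] [ 0.561  0.131 -0.818]
[15.98, 32.64, 50.25] [0.0388, -0.477, -0.0143] rows 9.6
[15.98, 32.64, 50.25] [0.0848, -0.4771, 0.0511] rows 9.7
```

```bash
python3 -m jog '[[2,4,6,0.005,-0.04,-0.002,0],[4,8,12,0.01,-0.085,-0.003,0],[6,12,18,0.014,-0.13,-0.004,0],[8,16,24,0.019,-0.18,-0.006,0],[10,20,30,0.024,-0.23,-0.008,0],[12,24,37,0.029,-0.28,-0.01,0],[14,28.5,44,0.034,-0.33,-0.012,0],[16,32.6,50.2,0.039,-0.38,-0.014,0],[16,32.6,50.2,0.039,-0.43,-0.014,0],[16,32.6,50.2,0.039,-0.477,-0.014,0]]' 
python3 -m jog '[[0,0,0,0,0,0.03,0],[0,0,0,0,0,0.06,0],[0,0,0,0,0,0.08,0],[0,0,0,0,0,0.08,0],[0,0,0,0,0,0.08,0]]'
python3 - <<'E'
from h import *
rel(at("crowfoot",.03),at("crowfoot",.0038))
c=cam("wrist"); im,d=snapshot("wrist"); cv2.imwrite("pics/w4.png",im); np.savez("w4.npz",im=im,d=d,K=c[0],R=c[1],e=c[2])
E
```

```text
clock: 8.75
tcp_pos: [0.5238, -0.2561, 0.1538]
tcp_rot: [0.333, 0.943, -0.001, -0.002]
ft_force: [1.2, 1.0, -3.2]
grip_width: 0.0219
gripper_force: 80.0
clock: 9.25
tcp_pos: [0.5229, -0.2535, 0.0749]
tcp_rot: [0.333, 0.943, -0.001, -0.002]
ft_force: [0.1, -0.2, -2.2]
grip_width: 0.0216
gripper_force: 80.0
t=9.2 [ 0.5229 -0.2535  0.0749] [-0.778  0.628  0.002] [-0.004 -0.001 -1.   ]
[-0.16, -0.14, -0.0] [-0.0002, -0.0, 0.0369] rows 0.7
[-0.16, -0.14, -0.0] [-0.0003, 0.0, 0.0631] rows 1.3
```

View pics/w4.png

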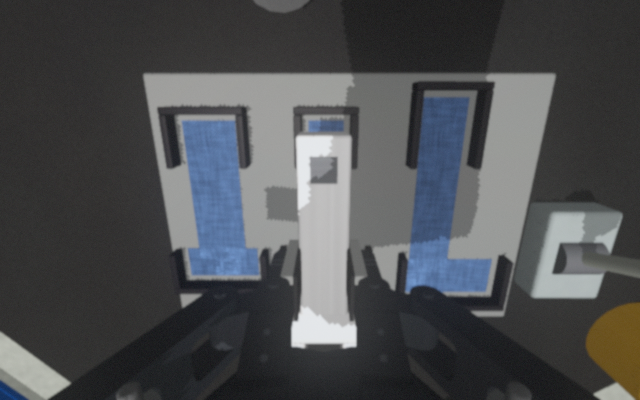

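The crowfoot hangs over the middle bay, tail edge at row 134, columns 299–350. I'll check the tail position numerically.

Run:
```python
from h import *
c,im,d=load("w4.npz"); a=np.radians(TY); P=cloud(c,d)
print("top z",np.median(P[150:156,305:345,2]), "cols depth tail", [int(np.argmax(P[100:170,u,2]>.06))+100 for u in (308,325,342)])
for u,v in((299,134),(350,134),(324.5,134),(299,220),(349,220)):
    q=atz(c,(u,v),np.median(P[150:156,305:345,2]))[:2]-np.array(bay["crowfoot"]); print(u,v,q[0]*np.cos(a)+q[1]*np.sin(a),-q[0]*np.sin(a)+q[1]*np.cos(a))
```

```text
top z 0.08895352187713727 cols depth tail [132, 132, 132]
299 134 -0.06466355291973934 -0.011271286669729635
350 134 -0.06465301605444165 0.010220390079159158
324.5 134 -0.06465828273287395 -0.0005218702810038112
299 220 -0.025695694728603703 -0.012266042263965354
349 220 -0.025712203002477875 0.010766201484300375
```

Spot on (−65 mm tail, 0.5 mm lateral). Lower and release.

```bash
python3 -m jog '[[0,0,0,0,0,0.025,0],[0,0,0,0,0,0.045,0],[0,0,0,0,0,0.057,0],[0,0,0,0,0,0.062,0],[0,0,0,0,0,0.063,0],[0,0,0,0,0,0.063,0]]'
python3 - <<'E'
from h import *
rel(at("crowfoot",.0038))
E
```

```text
clock: 9.9
tcp_pos: [0.5243, -0.2545, 0.0139]
tcp_rot: [0.333, 0.943, -0.001, 0.0]
ft_force: [-0.3, -0.0, -3.3]
grip_width: 0.022
gripper_force: 80.0
t=9.9 [ 0.5243 -0.2545  0.0139] [-0.778  0.628 -0.001] [-0.    -0.003 -1.   ]
[-0.13, 0.09, 0.0] [0.0015, -0.0003, 0.0021] rows 0.1
```

```bash
python3 -m jog '[[0,0,0,0,0,0.001,0],[0,0,0,0,0,0.001,0],[0,0,0,0,0,0.001,0.15],[0,0,0,0,0,0.001,0.5],[0,0,0,0,0,0.001,0.55],[0,0,0,0,0,0.001,0.55],[0,0,0,0,0,-0.03,0.55],[0,0,0,0,0,-0.075,0.55],[0,0,0,0,0,-0.125,0.7],[0,0,0,0,0,-0.15,0.7]]' 80
python3 - <<'E'
from h import *
c=cam("wrist"); im,d=snapshot("wrist"); cv2.imwrite("pics/w5.png",im); np.savez("w5.npz",im=im,d=d,K=c[0],R=c[1],e=c[2])
hsv=cv2.cvtColor(im,cv2.COLOR_BGR2HSV); P=cloud(c,d); a=np.radians(TY)
q=P[...,:2]-np.array(bay["crowfoot"]); X=q[...,0]*np.cos(a)+q[...,1]*np.sin(a); Y=-q[...,0]*np.sin(a)+q[...,1]*np.cos(a)
z=P[...,2]; m=(z>.0235)&(z<.035)&(abs(Y)<.035)&(X>-.1)&(X<.1)
print(m.sum(),"z",np.percentile(z[m],[2,50,98]),"x",np.percentile(X[m],[1,99]),"y head",np.percentile(Y[m&(X>.03)],[1,99]),"y shank",np.percentile(Y[m&(X<.02)],[1,99]))
rel((sleeve+nn*.1,RK),(sleeve+nn*.003,RK))
E
```

```text
clock: 10.9
tcp_pos: [0.526, -0.2551, 0.1682]
tcp_rot: [0.333, 0.943, -0.002, 0.003]
ft_force: [0.8, -0.2, 0.5]
grip_width: 0.0595
gripper_force: 0.0
3863 z [0.02445775 0.02594456 0.02736196] x [-0.06145964  0.06956499] y head [-0.02664339  0.02422359] y shank [-0.01295724  0.01050033]
t=10.9 [ 0.5278 -0.2562  0.1716] [-0.778  0.628 -0.013] [ 0.009 -0.009 -1.   ]
[-16.16, -31.91, -49.99] [0.2803, 0.2841, 0.0182] rows 8.0
[-16.16, -31.91, -49.99] [0.2469, 0.3279, 0.0981] rows 8.4
```

The crowfoot is seated: top at 26 mm and flat, centred within about 1–2 mm. Next is the sleeve.

```bash
python3 -m jog '[[-2,-4,-6,0.035,0.036,0,0.7],[-4,-8,-12,0.07,0.071,0,0.7],[-6,-12,-19,0.105,0.106,0,0.7],[-8,-16,-25,0.14,0.142,0,0.7],[-10,-20,-31,0.175,0.178,0,0.7],[-12,-24,-38,0.21,0.213,0,0.7],[-14,-28,-44,0.245,0.249,0.005,0.7],[-16.2,-31.9,-50,0.28,0.284,0.012,0.7],[-16.2,-31.9,-50,0.28,0.284,0.018,0.7],[-16.2,-31.9,-50,0.28,0.284,0.018,0.7]]' 
python3 -m jog '[[0,0,0,0,0,0,0.7],[0,0,0,0,0,0,0.7]]'
python3 - <<'E'
from h import *
rel((sleeve+nn*.1,RK),(sleeve+nn*.002,RK))
E
```

```text
clock: 11.95
tcp_pos: [0.4818, 0.1441, 0.1425]
tcp_rot: [-0.107, 0.95, 0.038, 0.292]
ft_force: [-0.4, 0.4, -0.6]
grip_width: 0.0597
gripper_force: 0.0
clock: 12.15
tcp_pos: [0.4858, 0.1421, 0.1456]
tcp_rot: [-0.105, 0.949, 0.037, 0.295]
ft_force: [-0.7, -0.1, -1.1]
grip_width: 0.0595
gripper_force: 0.0
t=12.2 [0.4858 0.1421 0.1456] [-0.804 -0.177 -0.568] [ 0.552  0.133 -0.823]
[0.37, -0.41, -0.41] [-0.004, -0.0018, -0.0021] rows 0.1
[0.37, -0.41, -0.41] [-0.0046, -0.0025, 0.0959] rows 1.9
```

```bash
python3 -m jog '[[0.4,-0.4,-0.4,-0.003,-0.002,0.01,0.57],[0.4,-0.4,-0.4,-0.004,-0.002,0.03,0.57],[0.4,-0.4,-0.4,-0.004,-0.002,0.055,0.57],[0.4,-0.4,-0.4,-0.004,-0.002,0.08,0.57],[0.4,-0.4,-0.4,-0.004,-0.002,0.093,0.57],[0.4,-0.4,-0.4,-0.004,-0.002,0.096,0.57],[0.4,-0.4,-0.4,-0.004,-0.002,0.096,0.57]]'
python3 - <<'E'
from h import *
rel((sleeve+nn*.002,RK))
E
```

```text
clock: 12.85
tcp_pos: [0.5416, 0.1538, 0.0675]
tcp_rot: [-0.107, 0.948, 0.034, 0.298]
ft_force: [0.5, 0.3, -0.3]
grip_width: 0.0487
gripper_force: 0.0
t=12.8 [0.5416 0.1538 0.0675] [-0.8   -0.183 -0.572] [ 0.557  0.128 -0.82 ]
[-0.0, -0.13, 0.0] [-0.002, -0.0008, -0.0007] rows 0.0
```

```bash
python3 -m jog '[[0,0,0,-0.001,0,-0.002,0],[0,0,0,-0.001,0,-0.002,0],[0,0,0,-0.001,0,-0.002,0],[0,0,0,-0.001,0,-0.002,0],[0,0,0,-0.001,0,-0.002,0]]' 80
python3 - <<'E'
from h import *
s=arm.observe(); p=np.array(s["tcp_pos"])-sleeve; print("grasp at part x",p@up,"y",p@left,"h",p@nn, R.from_quat(s["tcp_rot"]).as_matrix()[:,2])
E
python3 -m jog '[[0,0,0,0,0,-0.01,0],[0,0,0,0,0,-0.035,0],[0,0,0,0,0,-0.07,0],[0,0,0,0,0,-0.1,0],[0,0,0,0,0,-0.12,0],[0,0,0,0,0,-0.12,0]]'
python3 - <<'E'
from h import *
rel(at("sleeve",.16),at("sleeve",.07))
E
```

```text
clock: 13.35
tcp_pos: [0.5404, 0.1543, 0.0704]
tcp_rot: [-0.108, 0.948, 0.033, 0.298]
ft_force: [-5.5, -3.4, 6.7]
grip_width: 0.0338
gripper_force: 80.6
grasp at part x -0.0012392738455885754 y 0.0016455279670985201 h 0.004280036613514243 [ 0.55834545  0.1278111  -0.81970402]
clock: 13.95
tcp_pos: [0.4729, 0.1395, 0.1705]
tcp_rot: [-0.108, 0.947, 0.034, 0.3]
ft_force: [1.4, 1.3, -3.0]
grip_width: 0.0336
gripper_force: 80.8
t=13.9 [0.4729 0.1395 0.1705] [-0.797 -0.185 -0.575] [ 0.56   0.13  -0.818]
[15.91, 32.63, 50.28] [0.0865, -0.443, -0.0578] rows 9.1
[15.91, 32.63, 50.28] [0.1382, -0.443, 0.0158] rows 9.3
```

```bash
python3 -m jog '[[2,4,6,0.01,-0.04,-0.007,0],[4,8,12,0.02,-0.085,-0.014,0],[6,12,18,0.03,-0.13,-0.021,0],[8,16,24,0.04,-0.18,-0.028,0],[10,20,30,0.05,-0.225,-0.035,0],[12,24,37,0.06,-0.27,-0.042,0],[14,28.5,44,0.07,-0.315,-0.05,0],[15.9,32.6,50.3,0.08,-0.36,-0.056,0],[15.9,32.6,50.3,0.086,-0.405,-0.058,0],[15.9,32.6,50.3,0.086,-0.443,-0.058,0]]' 
python3 -m jog '[[0,0,0,0,0,0.03,0],[0,0,0,0,0,0.07,0],[0,0,0,0,0,0.09,0],[0,0,0,0,0,0.09,0],[0,0,0,0,0,0.09,0]]'
python3 - <<'E'
from h import *
rel(at("sleeve",.0045,-.001))
c=cam("wrist"); im,d=snapshot("wrist"); cv2.imwrite("pics/w6.png",im); np.savez("w6.npz",im=im,d=d,K=c[0],R=c[1],e=c[2])
hsv=cv2.cvtColor(im,cv2.COLOR_BGR2HSV); P=cloud(c,d); a=np.radians(TY)
q=P[...,:2]-np.array(bay["sleeve"]); X=q[...,0]*np.cos(a)+q[...,1]*np.sin(a); Y=-q[...,0]*np.sin(a)+q[...,1]*np.cos(a)
m=(hsv[...,0]>15)&(hsv[...,0]<35)&(hsv[...,1]>120)&(abs(Y)<.05)&(X>-.1)&(X<.1)
print(m.sum(),"z",np.percentile(P[...,2][m],[2,50,98]),"x",np.percentile(X[m],[.5,1,5,99]))
for lo in(-.06,-.045,-.03,-.015):
    s=m&(X>lo)&(X<lo+.015); print(lo,Y[s].min(),Y[s].max(),Y[s].mean(),np.percentile(P[...,2][s],98))
E
```

```text
clock: 14.95
tcp_pos: [0.4722, -0.3182, 0.1642]
tcp_rot: [0.334, 0.943, -0.0, -0.002]
ft_force: [0.9, 0.0, -2.2]
grip_width: 0.0336
gripper_force: 80.9
clock: 15.45
tcp_pos: [0.4717, -0.3154, 0.0754]
tcp_rot: [0.333, 0.943, -0.0, -0.002]
ft_force: [0.3, -0.6, -2.9]
grip_width: 0.0338
gripper_force: 81.0
t=15.4 [ 0.4717 -0.3154  0.0754] [-0.778  0.629  0.004] [-0.004  0.001 -1.   ]
[-0.13, -0.21, -0.05] [0.0007, 0.0001, 0.063] rows 1.3
17323 z [0.09141513 0.10436258 0.11136399] x [-0.06387296 -0.06369789 -0.06136261  0.03279567]
-0.06 -0.02476463774695034 0.026636974246466032 -0.000744566083978363 0.10723621690979238
-0.045 -0.01901936391896801 0.02647145141146549 -0.0009966311825495224 0.1072317994825211
-0.03 -0.018924917340736976 0.016737802686090368 -0.0009600191491010746 0.1478131422304211
-0.015 -0.031002676436825943 0.016494429597703163 -0.001902272166756405 0.1506137777685685
```

View pics/w6.png

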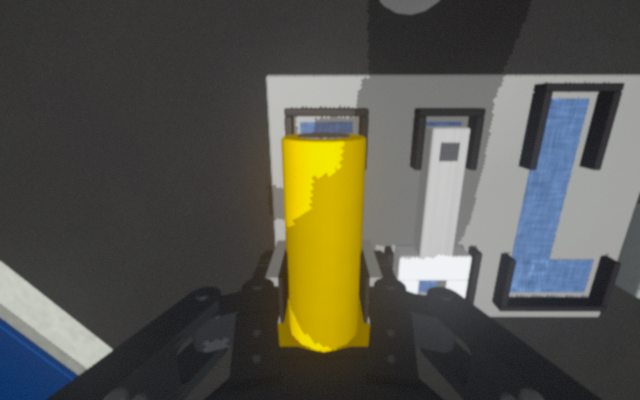

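The sleeve hangs level over its bay (tail row 137, columns 283–366), within about 1 mm. Lower and release.

```bash
python3 -m jog '[[0,0,0,0,0,0.025,0],[0,0,0,0,0,0.045,0],[0,0,0,0,0,0.057,0],[0,0,0,0,0,0.062,0],[0,0,0,0,0,0.063,0],[0,0,0,0,0,0.063,0],[0,0,0,0,0,0.063,0]]'
python3 - <<'E'
from h import *
rel(at("sleeve",.0043,-.001))
E
```

```text
clock: 16.2
tcp_pos: [0.4725, -0.3166, 0.0146]
tcp_rot: [0.333, 0.943, -0.001, -0.0]
ft_force: [0.8, 0.6, -2.8]
grip_width: 0.0334
gripper_force: 81.0
t=16.2 [ 0.4725 -0.3166  0.0146] [-0.778  0.629 -0.   ] [-0.002 -0.002 -1.   ]
[-0.16, 0.02, -0.06] [0.0023, 0.0003, 0.0023] rows 0.1
```

```bash
python3 -m jog '[[0,0,0,0.001,0,0.002,0],[0,0,0,0.001,0,0.002,0],[0,0,0,0.001,0,0.002,0.2],[0,0,0,0.001,0,0.002,0.5],[0,0,0,0.001,0,0.002,0.6],[0,0,0,0.001,0,0.002,0.6],[0,0,0,0.001,0,-0.02,0.6],[0,0,0,0.001,0,-0.06,0.6],[0,0,0,0.001,0,-0.11,0.6],[0,0,0,0.001,0,-0.15,0.6]]' 80
python3 - <<'E'
from h import *
c=cam("wrist"); im,d=snapshot("wrist"); cv2.imwrite("pics/w7.png",im)
hsv=cv2.cvtColor(im,cv2.COLOR_BGR2HSV); P=cloud(c,d); a=np.radians(TY)
for k in("sleeve","crowfoot"):
    q=P[...,:2]-np.array(bay[k]); X=q[...,0]*np.cos(a)+q[...,1]*np.sin(a); Y=-q[...,0]*np.sin(a)+q[...,1]*np.cos(a)
    z=P[...,2]; m=(z>.0235)&(z<.055)&(abs(Y)<.035)&(X>-.1)&(X<.1)
    print(k,m.sum(),"z",np.percentile(z[m],[2,50,98]),"x",np.percentile(X[m],[1,99]),"y head",np.percentile(Y[m&(X>.035)],[1,99]),"y shank",np.percentile(Y[m&(X<.02)],[1,99]))
b=np.array([.426,.0168]); rel(([*b,.12],rotm(-83)),([*b,.003],rotm(-83)))
E
```

```text
clock: 17.2
tcp_pos: [0.4714, -0.3152, 0.1657]
tcp_rot: [0.334, 0.943, -0.001, -0.001]
ft_force: [0.9, 0.2, 0.1]
grip_width: 0.0512
gripper_force: 0.0
sleeve 5266 z [0.02904221 0.04237435 0.04490917] x [-0.06281473  0.05450193] y head [-0.02825839  0.02474149] y shank [-0.01924766  0.01551115]
crowfoot 3825 z [0.02421947 0.02585739 0.02725966] x [-0.06200294  0.06887747] y head [-0.02706982  0.02396734] y shank [-0.01325812  0.01021121]
t=17.2 [ 0.4751 -0.3181  0.1731] [-0.778  0.629 -0.011] [ 0.007 -0.009 -1.   ]
[0.08, 0.66, 44.05] [0.2493, 0.2297, 0.0498] rows 6.9
[0.08, 0.66, 44.05] [0.2506, 0.2301, 0.1668] rows 7.6
```

Sleeve seated (flange top at 44 mm). Now the bracket.

```bash
python3 -m jog '[[0,0,7,0.035,0.03,0,0.65],[0,0,14,0.07,0.064,0,0.65],[0,0,21,0.105,0.097,0,0.65],[0,0,28,0.14,0.13,0,0.65],[0,0,36,0.175,0.163,0.01,0.65],[0,0.5,44,0.21,0.195,0.02,0.65],[0,0.6,44,0.249,0.23,0.035,0.65],[0,0.6,44,0.249,0.23,0.05,0.65],[0,0.6,44,0.249,0.23,0.05,0.65],[0,0.6,44,0.249,0.23,0.05,0.65]]'
python3 - <<'E'
from h import *
c=cam("wrist"); im,d=snapshot("wrist"); np.savez("w8.npz",im=im,d=d,K=c[0],R=c[1],e=c[2])
hsv=cv2.cvtColor(im,cv2.COLOR_BGR2HSV); H,Sa=hsv[...,0],hsv[...,1]
red=(((H<6)|(H>174))&(Sa>150)).astype(np.uint8)*255
k,_=cv2.findContours(red,0,2); k=max(k,key=cv2.contourArea); print(cv2.boundingRect(k)); red[:]=0; cv2.drawContours(red,[k],-1,255,-1)
x,i=fit(red,lambda x:draw(c,[rect(-80,70,-15,15),rect(40,70,-15,50)],x,.018),(.426,.017,np.radians(-83))); print("bracket",x[:2].round(4),np.degrees(x[2]).round(2),i.round(3))
P=cloud(c,d); a=np.radians(-83); q=P[...,:2]-np.array([.426,.0168]); X=q[...,0]*np.cos(a)+q[...,1]*np.sin(a); Y=-q[...,0]*np.sin(a)+q[...,1]*np.cos(a); m=red>0
print("x",np.percentile(X[m],[1,99]),"y",np.percentile(Y[m],[1]),np.percentile(Y[m&(X<.02)],[1,99]),np.median(P[...,2][m]))
yw=np.degrees(x[2]);rel(([*x[:2],.12],rotm(yw)),([*x[:2],.003],rotm(yw)))
E
```

```text
clock: 18.25
tcp_pos: [0.4219, 0.0201, 0.1132]
tcp_rot: [0.662, 0.749, -0.0, -0.006]
ft_force: [0.5, 1.2, 1.1]
grip_width: 0.0556
gripper_force: 0.0
(312, 103, 73, 175)
bracket [0.4272 0.0169] -83.24 0.878
x [-0.0788803   0.06963478] y [-0.01461057] [-0.01473679  0.02323707] 0.01788164989587221
t=18.3 [0.4228 0.0196 0.1139] [-0.122  0.993  0.008] [-0.007  0.008 -1.   ]
[-0.37, -0.48, 0.24] [-0.0031, 0.0039, -0.0062] rows 0.2
[-0.37, -0.48, 0.24] [-0.0041, 0.0047, 0.1108] rows 2.2
```

```bash
python3 -m jog '[[0,-0.3,0.3,-0.002,0.002,0.02,0.6],[0,-0.3,0.3,-0.003,0.003,0.05,0.6],[0,-0.3,0.3,-0.003,0.003,0.08,0.6],[0,-0.3,0.3,-0.003,0.003,0.1,0.6],[0,-0.3,0.3,-0.003,0.003,0.109,0.6],[0,-0.3,0.3,-0.003,0.003,0.109,0.6],[0,-0.3,0.3,-0.003,0.003,0.109,0.6]]'
python3 - <<'E'
from h import *
rel(([.4268,.0169,.003],rotm(-83.2)))
E
```

```text
clock: 19.0
tcp_pos: [0.426, 0.0178, 0.0053]
tcp_rot: [0.665, 0.747, -0.001, -0.003]
ft_force: [0.4, -0.6, -0.1]
grip_width: 0.0513
gripper_force: 0.0
t=19.0 [0.426  0.0178 0.0053] [-0.116  0.993  0.003] [-0.006  0.003 -1.   ]
[-0.3, -0.18, -0.12] [-0.001, 0.0007, 0.0023] rows 0.1
```

```bash
python3 -m jog '[[0,0,0,-0.001,0,0.001,0],[0,0,0,-0.001,0,0.001,0],[0,0,0,-0.001,0,0.001,0],[0,0,0,-0.001,0,0.001,0],[0,0,0,-0.001,0,0.001,0],[0,0,0,-0.001,0,0.001,0]]' 80
python3 - <<'E'
from h import *
s=arm.observe(); p=np.array(s["tcp_pos"])[:2]-[.4268,.0169]; a=np.radians(-83.2); print("grasp part x",p@[np.cos(a),np.sin(a)],"y",p@[-np.sin(a),np.cos(a)])
rel()
E
python3 -m jog '[[0,0,0,0,0,-0.01,0],[0,0,0,0,0,-0.04,0],[0,0,0,0,0,-0.08,0],[0,0,0,0,0,-0.12,0],[0,0,0,0,0,-0.15,0],[0,0,0,0,0,-0.15,0]]'
python3 - <<'E'
from h import *
rel(at("bracket",.15),at("bracket",.07))
E
```

```text
clock: 19.6
tcp_pos: [0.4273, 0.0171, 0.0051]
tcp_rot: [0.664, 0.748, -0.0, -0.002]
ft_force: [0.3, 0.2, 6.0]
grip_width: 0.0277
gripper_force: 79.8
grasp part x -0.00015782260647801034 y 0.0005149645596734585
t=19.6 [0.4273 0.0171 0.0051] [-0.118  0.993  0.002] [-0.003  0.002 -1.   ]
clock: 20.2
tcp_pos: [0.4291, 0.0169, 0.1579]
tcp_rot: [0.664, 0.748, 0.001, -0.0]
ft_force: [1.7, -0.3, -4.0]
grip_width: 0.0283
gripper_force: 80.4
t=20.2 [0.4291 0.0169 0.1579] [-0.118  0.993  0.002] [ 0.002  0.002 -1.   ]
[0.13, -0.05, -44.35] [-0.2229, 0.1175, -0.0003] rows 5.2
[0.13, -0.05, -44.35] [-0.2231, 0.1174, 0.0797] rows 5.3
```

```bash
python3 -m jog '[[0,0,-7,-0.035,0.018,0,0],[0,0,-14,-0.07,0.036,0,0],[0,0,-21,-0.105,0.055,0,0],[0,0,-28,-0.14,0.074,0,0],[0,0,-36,-0.18,0.095,0,0],[0,0,-44.3,-0.223,0.118,0,0],[0,0,-44.3,-0.223,0.118,0.03,0],[0,0,-44.3,-0.223,0.118,0.06,0],[0,0,-44.3,-0.223,0.118,0.08,0],[0,0,-44.3,-0.223,0.118,0.08,0]]' 
python3 -m jog '[[0,0,0,0,0,0,0],[0,0,0,0,0,0,0]]'
python3 - <<'E'
from h import *
rel(at("bracket",.0051))
c=cam("wrist"); im,d=snapshot("wrist"); cv2.imwrite("pics/w9.png",im)
hsv=cv2.cvtColor(im,cv2.COLOR_BGR2HSV); H,Sa=hsv[...,0],hsv[...,1]; P=cloud(c,d); a=np.radians(TY)
q=P[...,:2]-np.array(bay["bracket"]); X=q[...,0]*np.cos(a)+q[...,1]*np.sin(a); Y=-q[...,0]*np.sin(a)+q[...,1]*np.cos(a)
m=((H<6)|(H>174))&(Sa>150)&(abs(Y)<.08)&(abs(X)<.1)
print(m.sum(),"x",np.percentile(X[m],[.3,99.7]))
for lo in(-.08,-.06,-.045,-.03):
    s=m&(X>lo)&(X<lo+.015); print(lo,np.percentile(Y[s],[1,99]),np.median(P[...,2][s]))
E
```

```text
clock: 21.2
tcp_pos: [0.5629, -0.1878, 0.0654]
tcp_rot: [0.334, 0.943, 0.001, -0.011]
ft_force: [-0.8, 1.1, -5.6]
grip_width: 0.028
gripper_force: 80.2
clock: 21.4
tcp_pos: [0.5693, -0.1905, 0.0725]
tcp_rot: [0.333, 0.943, 0.0, -0.003]
ft_force: [1.5, 0.4, -4.7]
grip_width: 0.0282
gripper_force: 80.3
t=21.4 [ 0.5693 -0.1905  0.0725] [-0.778  0.629  0.006] [-0.006  0.002 -1.   ]
[-0.12, -0.35, -0.05] [-0.0026, 0.0016, 0.0594] rows 1.2
15467 x [-0.0823596   0.05001646]
-0.08 [-0.0172421  0.011906 ] 0.08538901184084373
-0.06 [-0.01711263  0.01188542] 0.08531664680296815
-0.045 [-0.01723297  0.01169601] 0.08526735138118588
-0.03 [-0.01691502  0.01939713] 0.0852641247232869
```

View pics/w9.png

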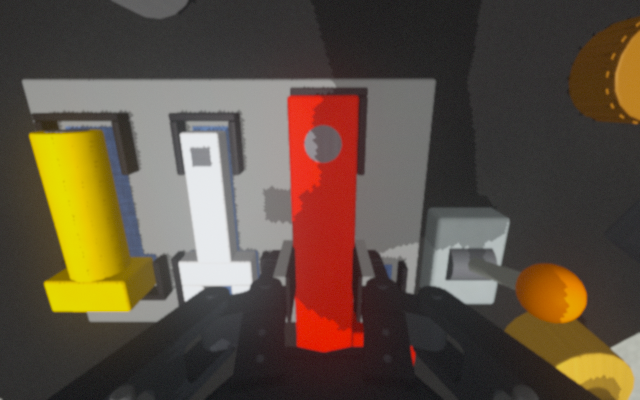

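The bracket is over the L-bay, tail edge at row 96, both other parts are seated, and it's still settling. Checking the settled pose, then lowering partway.

```bash
python3 -m jog '[[0,0,0,0,0,0.02,0],[0,0,0,0,0,0.03,0],[0,0,0,0,0,0.03,0],[0,0,0,0,0,0.03,0]]'
python3 - <<'E'
from h import *
rel(at("bracket",.0051))
E
```

```text
clock: 21.85
tcp_pos: [0.5685, -0.1902, 0.042]
tcp_rot: [0.333, 0.943, 0.0, -0.004]
ft_force: [-0.2, -0.7, -4.4]
grip_width: 0.0278
gripper_force: 80.2
t=21.9 [ 0.5685 -0.1902  0.042 ] [-0.778  0.629  0.008] [-0.007  0.003 -1.   ]
[-0.14, -0.43, -0.06] [-0.0033, 0.0019, 0.0289] rows 0.6
```

```bash
python3 -m jog '[[0,-0.4,0,-0.003,0.0025,0.003,0],[0,-0.4,0,-0.003,0.0025,0.01,0],[0,-0.4,0,-0.003,0.0025,0.018,0],[0,-0.4,0,-0.003,0.0025,0.024,0],[0,-0.4,0,-0.003,0.0025,0.027,0],[0,-0.4,0,-0.003,0.0025,0.028,0],[0,-0.4,0,-0.003,0.0025,0.028,0]]'
python3 - <<'E'
from h import *
rel(at("bracket",.0051))
E
```

```text
clock: 22.55
tcp_pos: [0.572, -0.19, 0.0135]
tcp_rot: [0.334, 0.943, -0.001, -0.001]
ft_force: [0.4, 0.7, -4.9]
grip_width: 0.0279
gripper_force: 80.3
t=22.6 [ 0.572  -0.19    0.0135] [-0.778  0.629  0.001] [-0.002 -0.001 -1.   ]
[-0.15, -0.05, -0.06] [-0.0005, -0.0005, 0.0004] rows 0.0
```

```bash
python3 -m jog '[[0,0,0,0,0,0.0015,0],[0,0,0,0,0,0.0015,0],[0,0,0,0,0,0.0015,0.2],[0,0,0,0,0,0.0015,0.5],[0,0,0,0,0,0.0015,0.5],[0,0,0,0,0,0.0015,0.5],[0,0,0,0,0,-0.02,0.5],[0,0,0,0,0,-0.06,0.5],[0,0,0,0,0,-0.11,0.5],[0,0,0,0,0,-0.16,0.5]]' 80
python3 - <<'E'
from h import *
n="wrist"; c=cam(n); im,d=snapshot(n); cv2.imwrite("pics/w10.png",im); np.savez("w10.npz",im=im,d=d,K=c[0],R=c[1],e=c[2])
hsv=cv2.cvtColor(im,cv2.COLOR_BGR2HSV); P=cloud(c,d); a=np.radians(TY)
for k in bay:
    q=P[...,:2]-np.array(bay[k]); X=q[...,0]*np.cos(a)+q[...,1]*np.sin(a); Y=-q[...,0]*np.sin(a)+q[...,1]*np.cos(a)
    z=P[...,2]; m=(z>.0235)&(z<.055)&(Y>-.035)&(Y<(.06 if k=="bracket" else .035))&(X>-.1)&(X<.1)
    print(k,m.sum(),"z",np.percentile(z[m],[2,50,98]).round(4),"x",np.percentile(X[m],[1,99]).round(4),"y head",np.percentile(Y[m&(X>.045)],[1,99]).round(4),"y shank",np.percentile(Y[m&(X<.02)],[1,99]).round(4))
q=P[...,:2]-np.array(bay["bracket"]); X=q[...,0]*np.cos(a)+q[...,1]*np.sin(a); Y=-q[...,0]*np.sin(a)+q[...,1]*np.cos(a)
m=(hsv[...,0]>4)&(hsv[...,0]<17)&(hsv[...,1]>170)&(Y>.05)&(Y<.16)&(abs(X)<.1)&(P[...,2]>.07)&(P[...,2]<.15)
print("ball",m.sum(),"X",X[m].min(),X[m].max(),"Y",Y[m].min(),Y[m].max(),"z",P[...,2][m].max(), P[m].mean(0))
m=(P[...,2]>.015)&(P[...,2]<.06)&(Y>.06)&(Y<.14)&(abs(X)<.09); print("block X",np.percentile(X[m],[2,98]),"Y",np.percentile(Y[m],[2,98]),"z",np.percentile(P[...,2][m],[50,95]))
rel()
E
```

```text
clock: 23.55
tcp_pos: [0.5721, -0.1896, 0.1747]
tcp_rot: [0.334, 0.943, -0.001, -0.001]
ft_force: [1.1, -0.7, 0.6]
grip_width: 0.0425
gripper_force: 0.0
crowfoot 3655 z [0.0243 0.026  0.0274] x [-0.0614  0.0691] y head [-0.0264  0.0247] y shank [-0.0127  0.0108]
sleeve 5537 z [0.0255 0.0421 0.0451] x [-0.0631  0.0554] y head [-0.0272  0.0258] y shank [-0.016   0.0163]
bracket 5197 z [0.0244 0.0259 0.0274] x [-0.078   0.0686] y head [-0.0144  0.0485] y shank [-0.0154  0.0138]
ball 370 X -0.009323295448320675 0.014401740348503972 Y 0.08687271705626746 0.11233698045509141 z 0.10854459698164293 [ 0.63179675 -0.11656767  0.10210294]
block X [-0.00412697  0.06320401] Y [0.0751406  0.12219025] z [0.02487446 0.03482656]
t=23.6 [ 0.5776 -0.192   0.1852] [-0.778  0.629 -0.014] [ 0.012 -0.008 -1.   ]
```

All three parts are seated: tops at 26/26/44 mm, outlines within 2 mm. Lever ball: X≈0.003, Y≈0.10 in the tray frame from the bracket bay. I'll approach behind it with shut fingers.

Run:
```python
from h import *
rel(at("bracket",.16,-.055,.098),at("bracket",.072,-.055,.098),at("bracket",.072,.045,.098))
```

```text
t=23.6 [ 0.5776 -0.192   0.1852] [-0.778  0.629 -0.014] [ 0.012 -0.008 -1.   ]
[0.08, 0.81, -0.05] [0.0606, 0.0954, 0.0165] rows 2.3
[0.08, 0.81, -0.05] [0.0618, 0.0953, 0.1045] rows 3.1
[0.08, 0.81, -0.05] [-0.0382, 0.0954, 0.1059] rows 3.0
```

```bash
python3 -m jog '[[0,0,0,0.02,0.03,0,0],[0,0,0,0.04,0.065,0,0],[0,0,0,0.055,0.098,0,0],[0,0,0,0.055,0.098,0.02,0],[0,0,0,0.055,0.098,0.05,0],[0,0,0,0.055,0.098,0.08,0],[0,0,0,0.055,0.098,0.09,0],[0,0,0,0.055,0.098,0.09,0],[0,0,0,0.055,0.098,0.09,0]]'
python3 - <<'E'
from h import *
rel(at("bracket",.072,-.055,.098),at("bracket",.072,.045,.098))
E
```

```text
clock: 24.5
tcp_pos: [0.592, -0.0795, 0.0843]
tcp_rot: [0.334, 0.943, -0.001, 0.0]
ft_force: [0.2, 0.1, 0.1]
grip_width: 0.0002
gripper_force: 0.0
t=24.5 [ 0.592  -0.0795  0.0843] [-0.777  0.629 -0.001] [-0.001 -0.002 -1.   ]
[-0.11, 0.04, -0.07] [0.0007, -0.0011, 0.0043] rows 0.1
[-0.11, 0.04, -0.07] [-0.0993, -0.001, 0.0044] rows 2.0
```

```bash
python3 -m jog '[[0,0,0,-0.01,0,0.002,0],[0,0,0,-0.025,0,0.002,0],[0,0,0,-0.04,0,0.002,0],[0,0,0,-0.055,0,0.002,0],[0,0,0,-0.07,0,0.002,0],[0,0,0,-0.085,0,0.002,0],[0,0,0,-0.095,0,0.002,0],[0,0,0,-0.1,0,0.002,0],[0,0,0,-0.105,0,0.002,0],[0,0,0,-0.105,0,0.002,0]]'
python3 - <<'E'
from h import *
rel(at("bracket",.072,.056,.098))
E
```

```text
clock: 25.5
tcp_pos: [0.6693, -0.1421, 0.0818]
tcp_rot: [0.333, 0.943, 0.001, -0.005]
ft_force: [-9.7, 7.1, 7.7]
grip_width: -0.0001
gripper_force: 5.9
t=25.5 [ 0.6693 -0.1421  0.0818] [-0.778  0.628  0.011] [-0.009  0.005 -1.   ]
[-0.1, -0.6, 0.01] [-0.0109, -0.0009, 0.0016] rows 0.2
```

```bash
python3 -m jog '[[0,0,0,-0.004,0,0,0],[0,0,0,-0.008,0,0,0],[0,0,0,-0.008,0,0,0]]'
python3 - <<'E'
from h import *
rel(at("bracket",.072,.056,.098))
E
```

```text
clock: 25.8
tcp_pos: [0.6696, -0.1423, 0.0816]
tcp_rot: [0.332, 0.943, 0.003, -0.012]
ft_force: [-21.4, 16.9, 18.7]
grip_width: -0.0
gripper_force: 13.7
t=25.8 [ 0.6696 -0.1423  0.0816] [-0.779  0.626  0.025] [-0.021  0.014 -1.   ]
[-0.13, -1.42, 0.12] [-0.0105, -0.0009, 0.0014] rows 0.2
```

It's against the stop: force rises with no motion. Back off, lift clear and check.

```bash
python3 -m jog '[[0,0,0,0.01,0,0,0],[0,0,0,0.04,0,0,0],[0,0,0,0.075,0,-0.02,0],[0,0,0,0.075,0,-0.07,0],[0,0,0,0.075,-0.04,-0.12,0],[0,0,0,0.075,-0.09,-0.14,0],[0,0,0,0.075,-0.09,-0.14,0],[0,0,0,0.075,-0.09,-0.14,0],[0,0,0,0.075,-0.09,-0.14,0],[0,0,0,0.075,-0.09,-0.14,0]]'
python3 - <<'E'
from h import *
n="wrist"; c=cam(n); im,d=snapshot(n); cv2.imwrite("pics/w11.png",im)
hsv=cv2.cvtColor(im,cv2.COLOR_BGR2HSV); P=cloud(c,d); a=np.radians(TY)
for k in bay:
    q=P[...,:2]-np.array(bay[k]); X=q[...,0]*np.cos(a)+q[...,1]*np.sin(a); Y=-q[...,0]*np.sin(a)+q[...,1]*np.cos(a)
    z=P[...,2]; m=(z>.0235)&(z<.055)&(Y>-.035)&(Y<(.06 if k=="bracket" else .035))&(X>-.1)&(X<.1)
    print(k,"z",np.percentile(z[m],[2,50,98]).round(4),"x",np.percentile(X[m],[1,99]).round(4),"y shank",np.percentile(Y[m&(X<.02)],[1,99]).round(4))
q=P[...,:2]-np.array(bay["bracket"]); X=q[...,0]*np.cos(a)+q[...,1]*np.sin(a); Y=-q[...,0]*np.sin(a)+q[...,1]*np.cos(a)
m=(hsv[...,0]>4)&(hsv[...,0]<17)&(hsv[...,1]>170)&(Y>.05)&(Y<.13)&(abs(X)<.13)&(P[...,2]>.07)&(P[...,2]<.15)
print("ball",m.sum(),"X",X[m].min(),X[m].max(),"Y",Y[m].min(),Y[m].max(),"z",P[...,2][m].max())
rel()
E
```

```text
clock: 26.8
tcp_pos: [0.5642, -0.1719, 0.2202]
tcp_rot: [0.333, 0.943, -0.001, -0.002]
ft_force: [0.4, -0.1, 0.4]
grip_width: 0.0001
gripper_force: 0.0
crowfoot z [0.0242 0.026  0.0275] x [-0.062   0.0699] y shank [-0.0128  0.0107]
sleeve z [0.026  0.0422 0.0452] x [-0.0631  0.0551] y shank [-0.0164  0.0163]
bracket z [0.0244 0.026  0.0276] x [-0.0778  0.0683] y shank [-0.0154  0.0142]
ball 72 X 0.05590762427636714 0.07862508299811401 Y 0.08710754953764016 0.11073328473578778 z 0.10093825150515495
t=26.9 [ 0.5642 -0.1718  0.22  ] [-0.778  0.628  0.003] [-0.004 -0.    -1.   ]
```

View pics/w11.png

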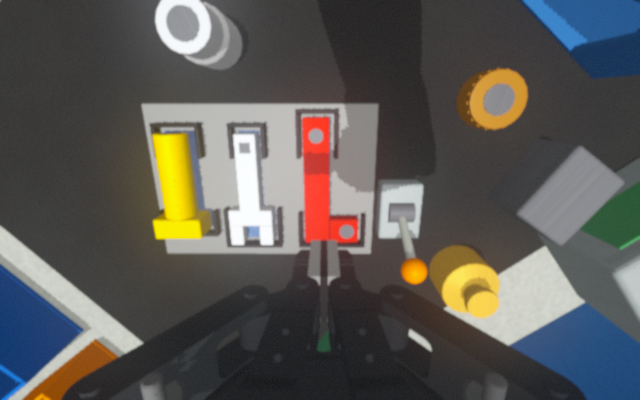

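All three parts lie in their bays and the lever ball is at (414,271), leaning towards +x. I'll verify its angle by ray.

Run:
```python
from h import *
n="wrist"; c=cam(n); im,d=snapshot(n); a=np.radians(TY); P=cloud(c,d)
hsv=cv2.cvtColor(im,cv2.COLOR_BGR2HSV)
def fr(p): q=np.array(p)[:2]-np.array(bay["bracket"]); return round(q[0]*np.cos(a)+q[1]*np.sin(a),4),round(-q[0]*np.sin(a)+q[1]*np.cos(a),4)
def ball(im,c,lo,hi,z):
    h=cv2.cvtColor(im,cv2.COLOR_BGR2HSV); m=((h[...,0]>4)&(h[...,0]<18)&(h[...,1]>150)).astype(np.uint8); m[:, :lo]=0; m[:,hi:]=0; m[:150]=0; m[300:]=0
    k,_=cv2.findContours(m,0,2); k=max(k,key=cv2.contourArea); (u,v),r=cv2.minEnclosingCircle(k); print(u,v,r,cv2.contourArea(k),fr(atz(c,(u,v),z)),P[int(v),int(u)]if im is not None else'')
ball(im,c,390,440,.097)
c1,im1,d1=load("w1.npz"); ball(im1,c1,480,535,.097)
print(np.unique(d[265:278,408:421].round(3)))
```

```text
413.78204345703125 270.78204345703125 13.906119346618652 535.5 (np.float64(0.0664), np.float64(0.0989)) [ 0.68096555 -0.15489751  0.10226746]
508.5 190.5 16.568140029907227 725.0 (np.float64(0.0035), np.float64(0.1012)) [ 0.71366147 -0.01874483  0.02626766]
[0.293 0.294 0.295 0.296 0.297 0.298 0.299 0.301]
```

Run:
```python
from h import *
s=arm.observe(); print(s["clock"],np.abs(s["joint_velocities"]).max()); print(job.sign_off())
```

```text
26.9 0.0033716191481134115
the job is handed in; nothing more can be done
None
```

The job is handed in at 26.9 s: the crowfoot, sleeve and bracket lie flat in their tray compartments, head ends the right way, and the ready lever was then pushed over to its stop. The final camera check put the parts within about 3 mm of their places; the hand-in gave no verdict.

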